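# Hang two units on a pivoting rack bar and trim it level

### The job

On the bench stands a rack with a pivoting bar. First hang the wheel unit by its hook at the pair of marks on the left arm of the bar, easing the bar down onto its stop; then hang the box-shaped housing on the right arm and slide it along the bar until the bar hangs level by itself with nothing touching it. Handle the bar gently, without pressing hard on it or letting it bang down, and leave the other things on the bench alone.

Things in the scene. Friction and masses are not known exactly. Their poses are not given: they have to be found in the camera images.
- stand: Fixed steel rack stand: base plate 120 x 140 x 12 mm, slim round post, at the top a fork 18 mm wide in y reaching 10 mm above the pivot. Origin: centre of its underside on the bench. Its y axis runs along the bar (+y = left arm as the robot sees it), +x points away from the robot. Its place and yaw vary.
- pivot (a point): Pivot of the bar, 180 mm above the stand's origin, on the centre of the bar's section; axes as the stand's (they do not tilt). The bar is aluminium, 210 mm long each arm along y, 12 mm wide in x, 16 mm high (top 8 mm above the pivot). Rubber end caps rise 14 mm above its top.
- marks (a point): Point on top of the bar's left arm, 80 mm from the pivot, half-way between two black lines round the bar (at 62 and 98 mm): the hook of the wheel unit, 30 mm wide, goes between them. It moves and tilts with the bar; y along the bar, outwards.
- bar (a joint): Tilt of the bar in rad: 0 level; positive = left (+y) arm up, right arm down. Stops at -0.15 and +0.15. It turns freely with a weak centring (0.3 N m/rad) that levels it when empty; one hung unit alone takes it to the stop. Hung units tilt with the bar; with both hung it centres with about 0.75 N m/rad. Its stops are rubber.
- wheel_unit_tab (a point): Wheel unit, 0.27 to 0.49 kg (differs each time): black fork, 56 x 50 mm and 62 mm high, with a rubber wheel, standing on the bench under a steel hook topped by a plain upright grip tab (24 mm in x, 14 mm thick in y, 46 mm high). This point: centre of the tab, 148 mm above the unit's base, 28 mm above its hook point. Axes: the unit's own; hook open to +x.
- wheel_unit_hook (a point): Hook of the wheel unit; this point: middle of the flat saddle that rests on the bar, 120 mm above the unit's base. Saddle 30 mm along y; slot 18 mm wide in x, between the strap (-x side, runs down to the body) and a lip (+x side) hanging 14 mm below the saddle. The bar enters from +x through the 44 mm high opening between lip and body, then the unit is lowered.
- housing_tab (a point): Housing, 0.22 to 0.42 kg (differs each time): plain black box with grey ribs, 54 x 50 mm and 62 mm high, under the same hook and grip tab as the wheel unit's (24 mm in x, 14 mm thick in y, 46 mm high). This point: centre of the tab, 148 mm above its base, 28 mm above its hook point. Axes: its own; hook open to +x.
- housing_hook (a point): Hook of the housing, same shape as the wheel unit's; this point: middle of the saddle that rests on the bar, 120 mm above the housing's base; lip 14 mm down, opening 44 mm. It balances somewhere 50 to 180 mm from the pivot, depending on the two weights: to be found by feel or by watching the bar.
- tumbler: Bystander: dark steel tumbler, 72 mm wide, 170 mm high; origin under its centre.
- screw_dish: Bystander: round steel dish of brass screws, 110 mm wide, 20 mm high; origin under its centre.
- carton: Bystander: open cardboard box 240 x 200 x 100 mm; origin under its centre.
Not all that is in view belongs to the job. What is shaped like the part that bears housing_tab but purple or turquoise is not meant.

How it is judged (in metres and radians):
On the way, in this order (a step that is already met when the one before it is completed fails the run):
1. the wheel unit hangs by its hook at the marks on the left arm, let go, with the bar down on that side, while the housing is not yet on the bar (contact force between wheel_unit and stand above 0.5 N and y of wheel_unit_hook in the frame of stand between 0.055 and 0.105 m and x of wheel_unit_hook in the frame of stand between -0.02 and 0.02 m and z of wheel_unit_hook in the frame of stand above 0.15 m and angle between wheel_unit_hook's own z axis and vertical below 0.3 rad and contact force between wheel_unit and the fingers below 0.05 N and value of joint bar below -0.1 rad and contact force between housing and stand below 0.05 N), for 0.2 s.
2. the housing's hook rests on the right arm while the wheel unit still hangs on the left (contact force between each of wheel_unit, housing and stand above 0.5 N and y of wheel_unit_hook in the frame of stand between 0.055 and 0.105 m and x of wheel_unit_hook in the frame of stand between -0.02 and 0.02 m and z of each of wheel_unit_hook, housing_hook in the frame of stand above 0.15 m and angle between each of wheel_unit_hook, housing_hook's own z axis and vertical below 0.3 rad and y of housing_hook in the frame of stand between -0.21 and -0.03 m and x of housing_hook in the frame of stand between -0.02 and 0.02 m), for 0.2 s.
At the end, for the whole second after the job is handed in: The wheel unit hangs by its hook at the marks on the left arm (its centre 55 to 105 mm from the pivot), the housing hangs by its hook on the right arm (30 to 210 mm from the pivot), both released and at rest, and the bar is level within 0.025 rad (1.4 degrees) by itself (all of step 2 and contact force between each of wheel_unit, housing and the fingers below 0.05 N and contact force between the arm and stand below 0.05 N and value of joint bar between -0.025 and 0.025 rad and linear speed of each of wheel_unit, housing below 0.02 m/s); the robot touches nothing.
It fails at once if the bar or its stand is pressed or knocked with more than 20 N (contact force between anything else and stand above 20 N).
It fails at once if the bar swings or bangs down faster than 1 rad/s (velocity of joint bar above 1 rad/s or velocity of joint bar below -1 rad/s).
It fails at once if the tumbler is moved by more than 20 mm (distance of tumbler from where it was at the start of the episode above 0.02 m).
It fails at once if the dish of screws is moved by more than 20 mm (distance of screw_dish from where it was at the start of the episode above 0.02 m).
It fails at once if the cardboard box is moved by more than 20 mm (distance of carton from where it was at the start of the episode above 0.02 m).
It also fails if it takes over 72 s, if anything falls off the work surface, if the arm or the gripper's body presses on something with over 40 N, if the wrist force passes 120 N, or if a joint passes its speed limit or range.

### The arm

A 6-joint arm with a two-finger parallel gripper is mounted at the origin on the work surface. World frame = base frame: x ahead of the robot, y to its left, z up, the work surface at z = 0. Lengths are in mm, angles in rad, forces in N, time in s.
With the tool pointing down it reaches from about 275 to 1000 mm from the base axis. Payload 8.4 kg.
Tool frame: the origin (TCP) lies midway between the tips of the shut fingers; the grasp point (between the pads) lies 19 mm behind it; z points along the fingers, y is the line along which they close (so a half turn about z gives the same grasp; the last joint's range is limited). The gripper opens to 85 mm and grips with 20 to 120 N. Pads are 22 mm wide; open, the fingers measure 114 mm over their backs; the gripper's body (76 mm by 85 mm) begins 54 mm behind the grasp point. The pads swing forward as they close: fully open they stand 13 mm farther back than shut.
Start: joints at [1.209, 0.353, 1.633, -0, 1.155, -0.002], TCP at [220.053, 584.982, 231.281] pointing down, gripper open.
Joint ranges: [-2.63, 2.63], [-0.92, 2.1], [0.06, 2.66], [-1.3, 4.44], [0, 2.69], [-3.02, 3.02]. Speed limits (rad/s): [2.22, 2.22, 2.79, 3.14, 3.14, 3.14].

### API

Orientations are given as [roll, pitch, yaw] about the fixed x, y, z axes, in that order (R = Rz(yaw) Ry(pitch) Rx(roll)).
In Python, from rig import r gives the robot as it stands.
- The arm moves only by the tool servo_tool, never from a script. Its argument "deltas" is a list of rows, each an object of numbers: "x", "y", "z": the shift along the world's x, y, z in mm; "rx", "ry", "rz": the turn, a rotation vector about the world's x, y, z in rad; "gripper": the gripper's target within -1 to 1 (fully open at 1, half-way at 0, shut at -1). A call has 1 to 10 rows; each row is the pose to reach, as a shift and turn from the pose commanded when the call began; what a row does not reach only later rows make up. A row lasts 1/10 s, in which the tool goes at most 50 mm and 8.59 degrees, less where a joint would pass 70% of its speed; a pose out of reach is approached as far as the arm can. A call with a gripper value outside its range is refused whole. The fingers move at their own pace and stop on an object; "newtons" is the grip in N (left out, the last holds). Time passes only in rows, so rows that repeat a pose let the fingers close. It gives the time, the measured TCP pose, the force, the opening and the grip force at its end, in the units of the state.
- r.sense(): the state, without advancing time (a new reading comes with each control period).
- r.grab_frame(name): name is "scene" or "side" or "wrist"; returns the picture (420x560x3 uint8, blue, green, red); there is no depth.
- r.camera_params(name): a dict with "mtx" (3x3 intrinsics, pixels), "eye" and "orientation" of the camera in the world. Camera axes: x right, y down, z forward; pixel columns grow to the right and rows downward; lengths in mm; the calibration is good to about 2 mm. A picture is of the moment at which its call begins: read the wrist's pose just before it. camera_params takes no time and is no camera call; for the wrist camera it gives the pose at the moment of the call.
- r.sign_off(): hands the job in; it is judged then, once.
Trained networks look in the newest picture that a camera, given by its name, has taken for a name from the list of things; names that differ only in an ending like _2 or _b are one class to them, and where a whole thing is asked for, a point or a joint stands for the part that bears it (a point fixed in the world has none). Each returns a list of dicts, best first, with "conf" (0 to 1); they miss things now and then, are a little off and sometimes report something else, mostly with a low value. They report only what shows in the picture. A call takes as long as a camera call. They do not tell look-alikes from the thing itself.
- r.recognise(name, camera): "box" ([left, top, width, height] in pixels, round what is visible of it).
The state is a dict: "clock": time; "qpos": joint angles; "qvel": joint speeds; "joint_efforts": joint torques, N m; "eef_pos": TCP position; "tcp_rot": TCP orientation; "contact_force": force on the tool from outside, world axes, zero at the start; "wrist_torque": the same for the moment, N m; "opening": opening from 0.0 (shut) to 1.0 (fully open); "grasp_force": force on a finger pad.
Only numpy, scipy, OpenCV 4.12 (cv2) and the standard library are available. Lean on these libraries where they do the work, as an engineer would, in place of code of your own. Each camera call takes 0.05 s, during which the arm holds its last target. There are 200 camera calls.

## Working session

There is one attempt and no reset: what is moved stays moved. The work goes in short steps, Python scripts to look and compute and a tool call to move; the robot and the scene stay as the last step left them, time stands still between calls to the robot, and variables do not carry over. Pictures are saved under pics/ and viewed, at most 10 in all, crops included, and the job is handed in when it is done.

Besides the shell and the picture viewer there is one more tool, called after ">>>" by a JSON object that holds its "op" and its "data", one argument or row to a line. servo_tool: Moves the arm, as the interface text tells. Its arguments: {"type":"object","properties":{"deltas":{"type":"array","items":{"type":"object","properties":{"x":{"type":"number"},"y":{"type":"number"},"z":{"type":"number"},"rx":{"type":"number"},"ry":{"type":"number"},"rz":{"type":"number"},"gripper":{"type":"number"}}}},"newtons":{"type":"number"}},"required":["deltas"]}

```bash
mkdir -p pics; ls; cat > h.py <<'E'
from rig import r
import numpy as np, cv2
def P(n):
    p=r.camera_params(n); return np.array(p['mtx'],float),np.array(p['eye'],float),p['orientation']
E
python3 - <<'E'
from h import *
for n in ('scene','side'):
    print(n,r.camera_params(n))
    im=r.grab_frame(n); cv2.imwrite(f'pics/{n}0.png',im)
    for k in ('stand','wheel_unit_tab','housing_tab','tumbler','screw_dish','carton','bar','marks'):
        try: print(k,[(np.round(d['box']).tolist(),round(d['conf'],2)) for d in r.recognise(k,n)])
        except Exception as e: print(k,e)
print(r.sense())
E
```

```text
pics
scene {'mtx': array([[448.21289433,   0.        , 284.93907503],
       [  0.        , 448.21289433, 206.77554425],
       [  0.        ,   0.        ,   1.        ]]), 'eye': array([ 997.97872636,  447.86799524, 1282.18184375]), 'orientation': array([-2.60422452, -0.01202818,  2.4390524 ])}
stand [([242.0, 156.0, 83.0, 117.0], 0.7)]
wheel_unit_tab [([272.0, 143.0, 21.0, 38.0], 0.72)]
housing_tab [([370.0, 243.0, 30.0, 34.0], 0.85), ([401.0, 267.0, 22.0, 39.0], 0.85), ([371.0, 207.0, 26.0, 41.0], 0.78)]
tumbler [([307.0, 325.0, 34.0, 41.0], 0.74)]
screw_dish [([310.0, 204.0, 33.0, 32.0], 0.61), ([373.0, 247.0, 22.0, 32.0], 0.16)]
carton [([149.0, 104.0, 90.0, 90.0], 0.61)]
bar [([243.0, 155.0, 81.0, 120.0], 0.85)]
marks [([243.0, 153.0, 79.0, 116.0], 0.7)]
side {'mtx': array([[392.19001752,   0.        , 280.9903446 ],
       [  0.        , 392.19001752, 211.23749486],
       [  0.        ,   0.        ,   1.        ]]), 'eye': array([  24.81725528, -701.44084541,  976.17520502]), 'orientation': array([-2.39268154, -0.01981858, -0.64754385])}
stand [([260.0, 138.0, 73.0, 104.0],
[... 397 characters left out ...]
], 0.75)]
{'clock': 0.9, 'qpos': array([ 1.20860230e+00,  3.53023188e-01,  1.63337119e+00,  1.87184738e-06,
        1.15518100e+00, -2.42869766e-03]), 'qvel': array([ 0.00185774,  0.00088591, -0.00043385, -0.00048606,  0.00038908,
       -0.00136847]), 'joint_efforts': array([ 2.10581211e-04, -6.05155492e+01, -3.42438126e+01,  1.86877645e-05,
        1.06198680e-03, -1.07379705e-06]), 'eef_pos': array([220.05904955, 585.0039901 , 231.27882114]), 'tcp_rot': array([ 3.14157538e+00, -1.67055086e-06,  2.78182657e+00]), 'contact_force': array([-0.24847849,  0.11803654, -0.89003164]), 'wrist_torque': array([ 0.02979317, -0.04392803,  0.01267655]), 'grasp_force': 0.0, 'opening': 0.9997265213420251}
```

```bash
python3 - <<'E'
import cv2
a=cv2.imread('pics/scene0.png')[90:390,130:530]; cv2.imwrite('pics/s0c.png',cv2.resize(a,(800,600),interpolation=cv2.INTER_CUBIC))
a=cv2.imread('pics/side0.png')[90:270,150:390]; cv2.imwrite('pics/d0c.png',cv2.resize(a,(800,600),interpolation=cv2.INTER_CUBIC))
E
```

```text
(no output)
```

View pics/s0c.png

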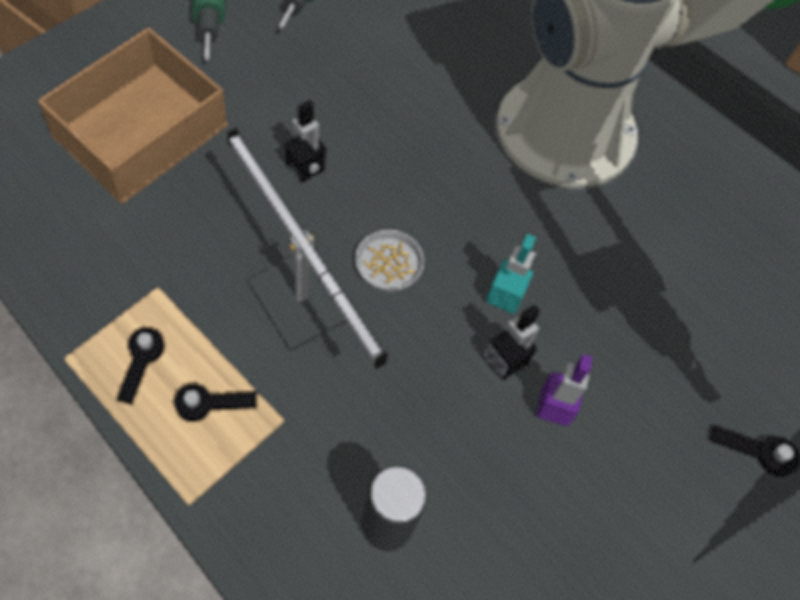

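View pics/d0c.png

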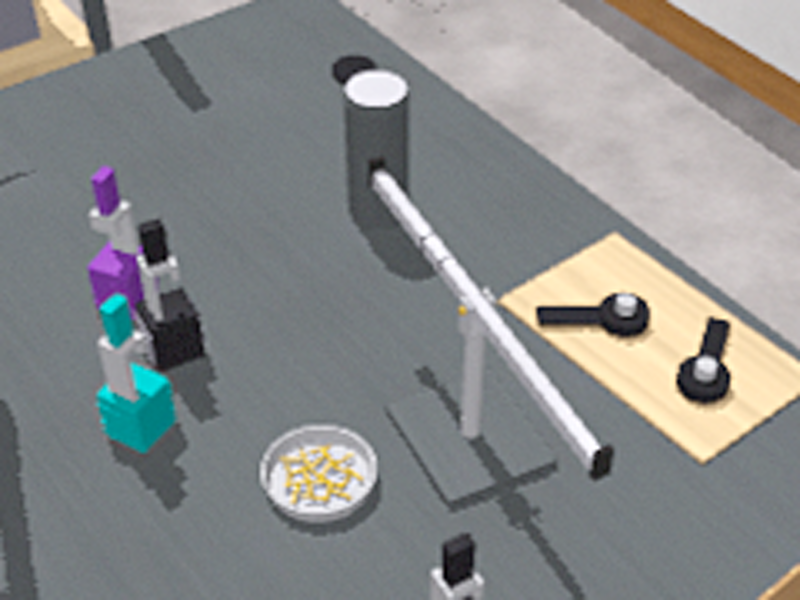

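```bash
cat >> h.py <<'E'
from scipy.spatial.transform import Rotation as R
def ray(n,uv,p=None):
    K,e,o=p or P(n); d=np.linalg.inv(K)@[uv[0],uv[1],1.]
    return e,R.from_euler('xyz',o).as_matrix()@d
def atz(n,uv,z,p=None):
    e,d=ray(n,uv,p); return e+d*(z-e[2])/d[2]
def tri(*obs):
    A=np.zeros((3,3));b=np.zeros(3)
    for o in obs:
        e,d=ray(*o); d=d/np.linalg.norm(d); M=np.eye(3)-np.outer(d,d); A+=M;b+=M@e
    x=np.linalg.solve(A,b)
    err=[np.linalg.norm(np.cross(x-ray(*o)[0],ray(*o)[1]/np.linalg.norm(ray(*o)[1]))) for o in obs]
    return x,max(err)
def proj(n,X,p=None):
    K,e,o=p or P(n); c=R.from_euler('xyz',o).as_matrix().T@(np.asarray(X,float)-e); q=K@c; return q[:2]/q[2]
E
python3 - <<'E'
from h import *
S=lambda u,v:('scene',(130+u/2,90+v/2)); D=lambda u,v:('side',(150+u*.3,90+v*.3))
T={'capL':(S(379,357),D(377,167)),'capR':(S(234,133),D(600,460)),'wtab':(S(306,113),D(458,558)),'htab':(S(526,320),D(152,241)),'turqtab':(S(529,242),D(117,321)),'purptab':(S(584,367),D(106,191)),'tumbtop':(S(398,495),D(376,90)),'dish':(S(390,261),D(320,472))}
for k,v in T.items(): x,e=tri(*v); print(k,x.round(1),round(e,1))
a=tri(*T['capL'])[0];b=tri(*T['capR'])[0];d=a-b;print(np.linalg.norm(d),(a+b)/2,'yaw',np.arctan2(-d[0],d[1]))
for k,z in(('carton corner near',100),):
    for u,v in((225,95),(122,165)): print(atz('scene',(130+u/2,90+v/2),z).round())
a=cv2.imread('pics/scene0.png')
cr=[cv2.resize(a[y:y+60,x:x+80],(400,300),interpolation=cv2.INTER_CUBIC) for x,y in((245,130),(350,225))]
a=cv2.imread('pics/side0.png')
cr+=[cv2.resize(a[y:y+60,x:x+80],(400,300),interpolation=cv2.INTER_CUBIC) for x,y in((250,245),(160,150))]
cv2.imwrite('pics/c1.png',np.vstack([np.hstack(cr[:2]),np.hstack(cr[2:])]))
E
```

```text
capL [621.2 161.1 191.3] 1.5
capR [ 543.4 -251.2  191. ] 2.8
wtab [ 413.8 -236.1  149.2] 3.5
htab [409.6 241.  146.2] 0.7
turqtab [322.6 156.7 154. ] 6.3
purptab [406.2 338.  148.8] 4.8
tumbtop [719.3 304.1 164.9] 2.7
dish [4.341e+02 3.000e-01 1.150e+01] 4.1
419.57317068751763 [582.33129175 -45.03549169 191.15568467] yaw -0.18649328308479993
[ 466. -380.  100.]
[ 681. -371.  100.]
```

View pics/c1.png

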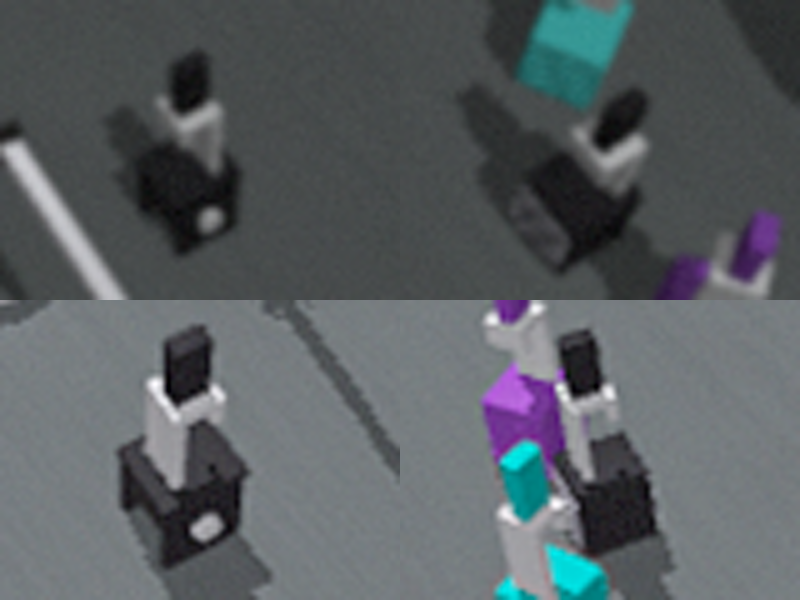

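Confirmed: the wheel unit is the black fork with a white hub, at scene (282,162). There are three candidates for the housing: black with grey ribs at (385,260), turquoise at (384,227) and purple at (412,286). The black ribbed one fits; the coloured ones are decoys.

>>> {"op": "servo_tool", "data": {
  "deltas": [
    {"x":5,"y":-25,"z":40},
    {"x":15,"y":-60,"z":75},
    {"x":25,"y":-100,"z":105},
    {"x":35,"y":-145,"z":120},
    {"x":45,"y":-190,"z":120},
    {"x":55,"y":-235,"z":120},
    {"x":65,"y":-280,"z":120},
    {"x":75,"y":-325,"z":120},
    {"x":85,"y":-370,"z":120},
    {"x":95,"y":-415,"z":120,"rz":0.1}
  ]
}}

```text
invalid input
```

>>> {"op": "servo_tool", "data": {
  "deltas": [
    {"x":10,"y":-45,"rz":0.07},
    {"x":20,"y":-90,"rz":0.07},
    {"x":30,"y":-135,"rz":0.07},
    {"x":40,"y":-180,"rz":0.07},
    {"x":50,"y":-225,"rz":0.07},
    {"x":60,"y":-270,"rz":0.07},
    {"x":70,"y":-315,"rz":0.07},
    {"x":80,"y":-360,"rz":0.07},
    {"x":90,"y":-395,"rz":0.07},
    {"x":97,"y":-405,"rz":0.07}
  ]
}}

```text
invalid input
```

```bash
python3 - <<'E'
from h import *
s=r.sense();print(s['clock'],s['eef_pos'],s['tcp_rot'],s['contact_force'])
p=r.camera_params('wrist');print(p)
im=r.grab_frame('wrist');cv2.imwrite('pics/w1.png',im)
print(r.recognise('wheel_unit_tab','wrist'))
E
```

```text
0.9 [220.05904955 585.0039901  231.27882114] [ 3.14157538e+00 -1.67055086e-06  2.78182657e+00] [-0.24847849  0.11803654 -0.89003164]
{'mtx': array([[356.96174402,   0.        , 291.22246396],
       [  0.        , 356.96174402, 206.94706849],
       [  0.        ,   0.        ,   1.        ]]), 'eye': array([147.61974986, 612.87763967, 372.82859582]), 'orientation': array([2.83040102e+00, 1.09775171e-03, 1.21150964e+00])}
[]
```

View pics/w1.png

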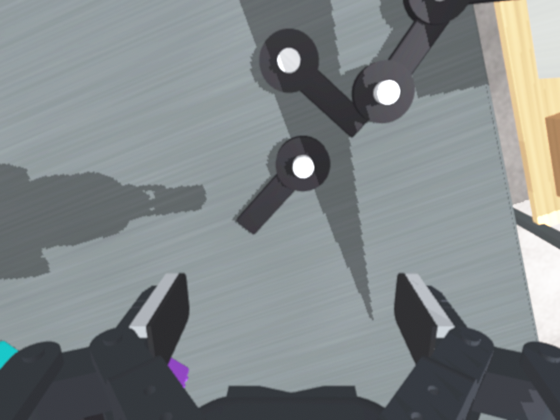

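The calls were refused as invalid, so the arm has not moved: this picture shows only the bench near the start pose, with three black knobs. I'll retry with every field filled in.

>>> {"op": "servo_tool", "data": {
  "deltas": [
    {"x":5,"y":-25,"z":40,"rx":0,"ry":0,"rz":0,"gripper":1},
    {"x":15,"y":-60,"z":75,"rx":0,"ry":0,"rz":0,"gripper":1},
    {"x":25,"y":-100,"z":105,"rx":0,"ry":0,"rz":0,"gripper":1},
    {"x":35,"y":-145,"z":120,"rx":0,"ry":0,"rz":0,"gripper":1},
    {"x":45,"y":-190,"z":120,"rx":0,"ry":0,"rz":0,"gripper":1},
    {"x":55,"y":-235,"z":120,"rx":0,"ry":0,"rz":0,"gripper":1},
    {"x":65,"y":-280,"z":120,"rx":0,"ry":0,"rz":0,"gripper":1},
    {"x":75,"y":-325,"z":120,"rx":0,"ry":0,"rz":0,"gripper":1},
    {"x":85,"y":-370,"z":120,"rx":0,"ry":0,"rz":0,"gripper":1},
    {"x":95,"y":-415,"z":120,"rx":0,"ry":0,"rz":0.1,"gripper":1}
  ],
  "newtons": 40
}}

```text
clock: 2.0
eef_pos: [314.9, 168.3, 351.5]
tcp_rot: [3.141, 0.001, 2.883]
contact_force: [2.4, -0.3, 0.1]
opening: 0.999
grasp_force: 0.0
```

>>> {"op": "servo_tool", "data": {
  "deltas": [
    {"x":10,"y":-45,"z":0,"rz":0.07,"gripper":1},
    {"x":20,"y":-90,"z":0,"rz":0.07,"gripper":1},
    {"x":30,"y":-135,"z":0,"rz":0.07,"gripper":1},
    {"x":40,"y":-180,"z":0,"rz":0.07,"gripper":1},
    {"x":50,"y":-225,"z":0,"rz":0.07,"gripper":1},
    {"x":60,"y":-270,"z":0,"rz":0.07,"gripper":1},
    {"x":70,"y":-315,"z":0,"rz":0.07,"gripper":1},
    {"x":80,"y":-360,"z":0,"rz":0.07,"gripper":1},
    {"x":90,"y":-395,"z":0,"rz":0.07,"gripper":1},
    {"x":97,"y":-405,"z":0,"rz":0.07,"gripper":1}
  ],
  "newtons": 40
}}

```text
invalid input
```

```bash
python3 - <<'E'
from h import *
s=r.sense();print(s['clock'],s['eef_pos'],s['tcp_rot'],s['contact_force'])
p=r.camera_params('wrist');print(p)
im=r.grab_frame('wrist');cv2.imwrite('pics/w2.png',im)
print(r.recognise('wheel_unit_tab','wrist'))
E
```

```text
2.0 [314.91015832 168.32051208 351.53670001] [3.14094412e+00 8.66239795e-04 2.88317738e+00] [ 2.39507044 -0.33606562  0.1244757 ]
{'mtx': array([[356.96174402,   0.        , 291.22246396],
       [  0.        , 356.96174402, 206.94706849],
       [  0.        ,   0.        ,   1.        ]]), 'eye': array([239.93239401, 188.58328652, 493.0121589 ]), 'orientation': array([2.82961087e+00, 4.47307295e-04, 1.31287987e+00])}
[{'box': [0.0, 262.7, 76.7, 77.7], 'conf': 0.81}, {'box': [172.2, 305.6, 84.6, 97.5], 'conf': 0.34}]
```

View pics/w2.png

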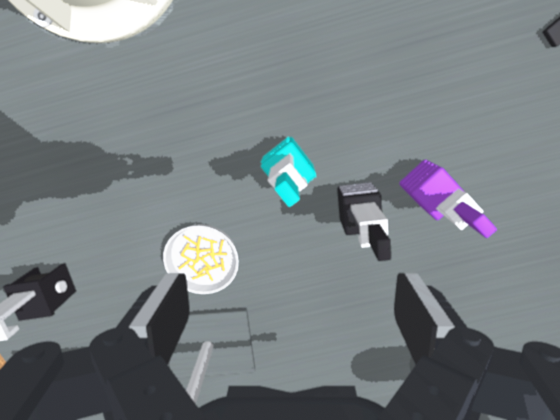

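The decoys flank the black ribbed housing at (362,215), and the wheel unit is at the left edge (35,295). All fields must be given in each row.

>>> {"op": "servo_tool", "data": {
  "deltas": [
    {"x":16,"y":-40,"z":0,"rx":0,"ry":0,"rz":0.07,"gripper":1},
    {"x":32,"y":-80,"z":0,"rx":0,"ry":0,"rz":0.07,"gripper":1},
    {"x":48,"y":-120,"z":0,"rx":0,"ry":0,"rz":0.07,"gripper":1},
    {"x":64,"y":-160,"z":0,"rx":0,"ry":0,"rz":0.07,"gripper":1},
    {"x":80,"y":-200,"z":0,"rx":0,"ry":0,"rz":0.07,"gripper":1},
    {"x":96,"y":-240,"z":0,"rx":0,"ry":0,"rz":0.07,"gripper":1},
    {"x":112,"y":-280,"z":0,"rx":0,"ry":0,"rz":0.07,"gripper":1},
    {"x":128,"y":-320,"z":0,"rx":0,"ry":0,"rz":0.07,"gripper":1},
    {"x":146,"y":-365,"z":0,"rx":0,"ry":0,"rz":0.07,"gripper":1},
    {"x":160,"y":-400,"z":0,"rx":0,"ry":0,"rz":0.07,"gripper":1}
  ],
  "newtons": 40
}}

```text
clock: 3.1
eef_pos: [476.1, -232.0, 351.2]
tcp_rot: [-3.141, 0.001, 2.95]
contact_force: [0.2, 0.4, 0.2]
opening: 0.997
grasp_force: 0.0
```

```bash
python3 - <<'E'
from h import *
s=r.sense();print(s['clock'],s['eef_pos'],s['tcp_rot'],s['contact_force'])
im=r.grab_frame('wrist');cv2.imwrite('pics/w3.png',im)
p=r.camera_params('wrist')
b=r.recognise('wheel_unit_tab','wrist');print(b)
import pickle;pickle.dump(P('wrist'),open('w3.pkl','wb'))
x,y,w,h=map(int,b[0]['box']); x0=max(0,min(560-160,x+w//2-80));y0=max(0,min(300,y+h//2-60));print(x0,y0)
cv2.imwrite('pics/w3c.png',cv2.resize(im[y0:y0+120,x0:x0+160],(800,600),interpolation=cv2.INTER_CUBIC))
E
```

```text
3.1 [ 476.13694045 -232.00410874  351.15138705] [-3.14148724e+00  5.28383821e-04  2.95046284e+00] [0.20442097 0.41417335 0.159118  ]
[{'box': [252.7, 80.7, 50.1, 54.3], 'conf': 0.64}, {'box': [286.1, 155.5, 273.3, 120.1], 'conf': 0.38}, {'box': [0.0, 165.3, 227.6, 193.7], 'conf': 0.32}]
197 47
```

View pics/w3c.png

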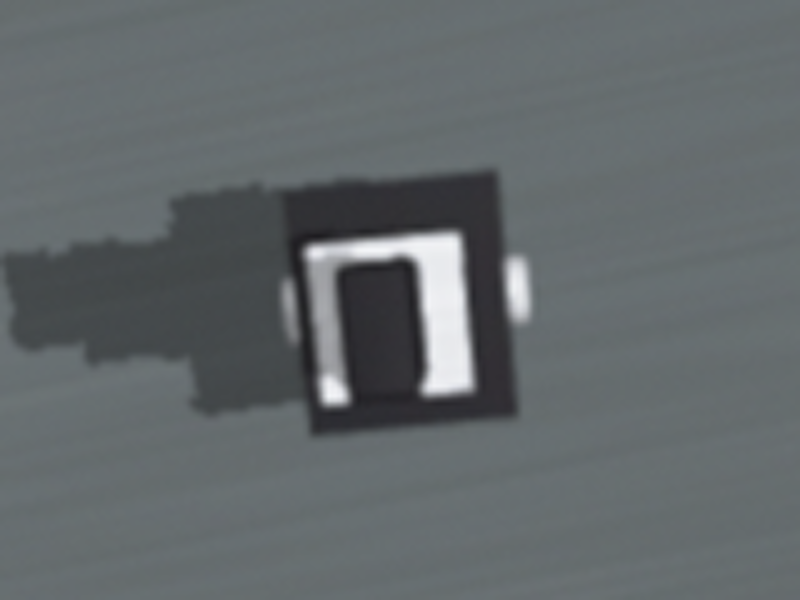

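```bash
python3 - <<'E'
from h import *
import pickle;p=pickle.load(open('w3.pkl','rb'))
for nm,z,pts in (('hook',125,[(303,245),(463,233),(473,392),(322,405)]),('body',62,[(285,190),(497,172),(517,415),(312,433)]),('tab',171,[(340,265),(413,260),(425,392),(350,398)])):
    q=[atz('',(197+u/5,47+v/5),z,p) for u,v in pts];q=np.array(q)[:,:2]
    print(nm,q.round(1).tolist(),q.mean(0).round(1),[round(np.arctan2(*(q[i]-q[j])[::-1]),3) for i,j in((1,0),(2,3),(3,0),(2,1))],[np.linalg.norm(q[i]-q[j]).round(1) for i,j in((1,0),(2,3),(3,0),(2,1))])
E
```

```text
hook [[397.8, -251.6], [401.6, -220.3], [432.0, -224.2], [428.6, -254.6]] [ 415.  -237.7] [np.float64(1.449), np.float64(1.462), np.float64(-0.097), np.float64(-0.128)] [np.float64(31.5), np.float64(30.6), np.float64(31.0), np.float64(30.6)]
body [[384.8, -258.8], [390.3, -210.6], [444.5, -216.1], [439.4, -264.7]] [ 414.8 -237.6] [np.float64(1.458), np.float64(1.464), np.float64(-0.107), np.float64(-0.101)] [np.float64(48.5), np.float64(48.8), np.float64(54.8), np.float64(54.5)]
tab [[402.6, -241.8], [404.2, -229.3], [426.4, -231.7], [424.9, -244.9]] [ 414.5 -236.9] [np.float64(1.444), np.float64(1.456), np.float64(-0.137), np.float64(-0.108)] [np.float64(12.6), np.float64(13.3), np.float64(22.5), np.float64(22.3)]
```

>>> {"op": "servo_tool", "data": {
  "deltas": [
    {"x":-40,"y":-3,"z":-10,"rx":0,"ry":0,"rz":0.083,"gripper":1},
    {"x":-61,"y":-5.5,"z":-40,"rx":0,"ry":0,"rz":0.083,"gripper":1},
    {"x":-61,"y":-5.5,"z":-80,"rx":0,"ry":0,"rz":0.083,"gripper":1},
    {"x":-61,"y":-5.5,"z":-120,"rx":0,"ry":0,"rz":0.083,"gripper":1},
    {"x":-61,"y":-5.5,"z":-160,"rx":0,"ry":0,"rz":0.083,"gripper":1},
    {"x":-61,"y":-5.5,"z":-195,"rx":0,"ry":0,"rz":0.083,"gripper":1},
    {"x":-61,"y":-5.5,"z":-216,"rx":0,"ry":0,"rz":0.083,"gripper":1},
    {"x":-61,"y":-5.5,"z":-216,"rx":0,"ry":0,"rz":0.083,"gripper":1},
    {"x":-61,"y":-5.5,"z":-216,"rx":0,"ry":0,"rz":0.083,"gripper":-1},
    {"x":-61,"y":-5.5,"z":-216,"rx":0,"ry":0,"rz":0.083,"gripper":-1}
  ],
  "newtons": 40
}}

```text
clock: 4.2
eef_pos: [415.1, -235.7, 136.7]
tcp_rot: [-3.141, 0.002, 3.035]
contact_force: [0.1, 0.2, -0.1]
opening: 0.692
grasp_force: 0.0
```

>>> {"op": "servo_tool", "data": {
  "deltas": [
    {"x":0,"y":0,"z":0,"rx":0,"ry":0,"rz":0,"gripper":-1},
    {"x":0,"y":0,"z":0,"rx":0,"ry":0,"rz":0,"gripper":-1},
    {"x":0,"y":0,"z":0,"rx":0,"ry":0,"rz":0,"gripper":-1},
    {"x":0,"y":0,"z":0,"rx":0,"ry":0,"rz":0,"gripper":-1}
  ],
  "newtons": 40
}}

```text
clock: 4.6
eef_pos: [414.6, -235.9, 135.9]
tcp_rot: [-3.141, 0.001, 3.035]
contact_force: [-0.7, -0.5, 4.8]
opening: 0.156
grasp_force: 40.6
```

>>> {"op": "servo_tool", "data": {
  "deltas": [
    {"x":0,"y":0,"z":20,"rx":0,"ry":0,"rz":0,"gripper":-1},
    {"x":0,"y":0,"z":60,"rx":0,"ry":0,"rz":0,"gripper":-1},
    {"x":0,"y":0,"z":105,"rx":0,"ry":0,"rz":0,"gripper":-1},
    {"x":0,"y":0,"z":150,"rx":0,"ry":0,"rz":0,"gripper":-1},
    {"x":0,"y":0,"z":195,"rx":0,"ry":0,"rz":0,"gripper":-1},
    {"x":10,"y":10,"z":235,"rx":0,"ry":0,"rz":-0.02,"gripper":-1},
    {"x":30,"y":30,"z":265,"rx":0,"ry":0,"rz":-0.04,"gripper":-1},
    {"x":60,"y":55,"z":285,"rx":0,"ry":0,"rz":-0.08,"gripper":-1},
    {"x":90,"y":82,"z":285,"rx":0,"ry":0,"rz":-0.08,"gripper":-1},
    {"x":120,"y":110,"z":285,"rx":0,"ry":0,"rz":-0.08,"gripper":-1}
  ],
  "newtons": 40
}}

```text
clock: 5.6
eef_pos: [534.9, -124.5, 420.7]
tcp_rot: [-3.142, 0.001, 2.954]
contact_force: [-0.8, -0.5, -4.0]
opening: 0.156
grasp_force: 39.5
```

>>> {"op": "servo_tool", "data": {
  "deltas": [
    {"x":30,"y":27,"z":0,"rx":0,"ry":0,"rz":0,"gripper":-1},
    {"x":60,"y":55,"z":0,"rx":0,"ry":0,"rz":0,"gripper":-1},
    {"x":90,"y":82,"z":0,"rx":0,"ry":0,"rz":0,"gripper":-1},
    {"x":115,"y":108,"z":0,"rx":0,"ry":0,"rz":0,"gripper":-1},
    {"x":125,"y":118,"z":0,"rx":0,"ry":0,"rz":0,"gripper":-1},
    {"x":127,"y":120,"z":0,"rx":0,"ry":0,"rz":0,"gripper":-1},
    {"x":127,"y":120,"z":0,"rx":0,"ry":0,"rz":0,"gripper":-1},
    {"x":127,"y":120,"z":0,"rx":0,"ry":0,"rz":0,"gripper":-1},
    {"x":127,"y":120,"z":0,"rx":0,"ry":0,"rz":0,"gripper":-1}
  ],
  "newtons": 40
}}

```text
clock: 6.5
eef_pos: [660.3, -6.7, 420.7]
tcp_rot: [-3.141, 0.0, 2.954]
contact_force: [-0.4, 0.6, -2.8]
opening: 0.157
grasp_force: 39.8
```

```bash
python3 - <<'E'
from h import *
import pickle
s=r.sense();print(s['clock'],s['eef_pos'],s['tcp_rot'],s['contact_force'])
F=[]
for i in range(6):
    im=r.grab_frame('wrist');F.append(r.sense()['contact_force'])
print(np.round(F,2),np.mean(F,0),s['qpos'])
cv2.imwrite('pics/w4.png',im)
pickle.dump(P('wrist'),open('w4.pkl','wb'))
print(r.recognise('bar','wrist'),r.recognise('marks','wrist'))
E
```

```text
6.5 [660.31441891  -6.67723335 420.7277408 ] [-3.14136776e+00  2.78620223e-04  2.95353345e+00] [-0.4016196  0.5521754 -2.7699817]
[[-0.39  0.67 -3.65]
 [ 0.82  0.32 -3.74]
 [ 0.36 -0.41 -3.47]
 [ 0.02  0.27 -2.7 ]
 [-0.03  0.37 -3.32]
 [-0.62  0.32 -4.14]] [ 0.02622904  0.25607914 -3.50097281] [-1.22431823e-02  3.00102251e-01  1.30065613e+00 -2.70286766e-04
  1.54059928e+00 -1.39497215e+00]
[{'box': [18.1, 86.6, 443.0, 27.1], 'conf': 0.91}] [{'box': [23.2, 91.0, 438.1, 18.5], 'conf': 0.74}]
```

View pics/w4.png

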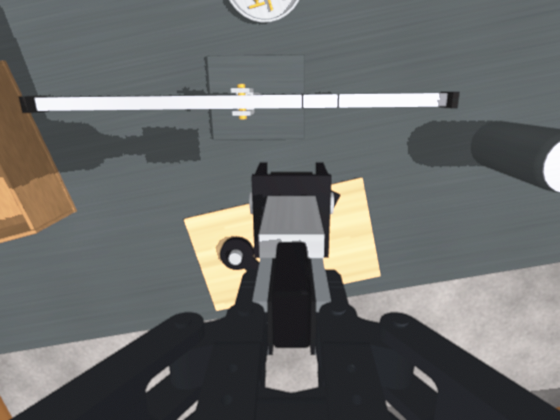

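```bash
python3 - <<'E'
from h import *
import pickle;p=pickle.load(open('w4.pkl','rb'));print(p[1])
g=cv2.imread('pics/w4.png',0).astype(float)
Q=[]
for c in list(range(50,215,5))+list(range(265,300,5))+list(range(310,335,5))+list(range(345,430,5)):
    col=g[80:125,c]; th=170; i=np.where(col>th)[0]
    a,b=i[0],i[-1]
    top=80+a-(col[a]-th)/(col[a]-col[a-1]); bot=80+b+(col[b]-th)/(col[b]-col[b+1])
    A=atz('',(c,top),188,p);B=atz('',(c,bot),188,p); Q.append([*A[:2],*B[:2]])
Q=np.array(Q); M=(Q[:,:2]+Q[:,2:])/2
k=np.polyfit(M[:,1],M[:,0],1);w=np.median(np.linalg.norm(Q[:,:2]-Q[:,2:],axis=1))
print('x = %.4f*y + %.2f'%tuple(k),'yaw',-np.arctan(k[0]),'width',w,'resid',np.std(M[:,0]-np.polyval(k,M[:,1])))
row=g[102,:]
print('marks', g[100:103,298:343].mean(0).round().astype(int).tolist())
for u in (22,459,303,338.3): print(u,atz('',(u,101),188,p).round(1))
for u,v in((242,88),(242,115)):print(atz('',(u,v),188,p).round(1))
E
```

```text
[584.77627538   9.06526308 562.00060314]
x = 0.1780*y + 591.82 yaw -0.17611843657939028 width 13.072440468356252 resid 0.055407993499980664
marks [251, 251, 248, 207, 134, 204, 251, 252, 251, 251, 251, 251, 251, 251, 252, 251, 252, 252, 252, 252, 252, 252, 252, 252, 252, 252, 252, 252, 252, 252, 252, 252, 252, 252, 252, 252, 252, 253, 246, 178, 143, 225, 252, 253, 252]
22 [ 542.8 -258.9  188. ]
459 [624.3 172.7 188. ]
303 [595.3  18.7 188. ]
338.3 [601.8  53.6 188. ]
[571.8 -38.7 188. ]
[597.2 -44.6 188. ]
```

>>> {"op": "servo_tool", "data": {
  "deltas": [
    {"x":-30,"y":13,"z":0,"rx":0,"ry":0,"rz":0.012,"gripper":-1},
    {"x":-65,"y":28,"z":0,"rx":0,"ry":0,"rz":0.012,"gripper":-1},
    {"x":-95,"y":42,"z":0,"rx":0,"ry":0,"rz":0.012,"gripper":-1},
    {"x":-117,"y":51,"z":-10,"rx":0,"ry":0,"rz":0.012,"gripper":-1},
    {"x":-121,"y":53,"z":-45,"rx":0,"ry":0,"rz":0.012,"gripper":-1},
    {"x":-121,"y":53,"z":-85,"rx":0,"ry":0,"rz":0.012,"gripper":-1},
    {"x":-121,"y":53,"z":-125,"rx":0,"ry":0,"rz":0.012,"gripper":-1},
    {"x":-121,"y":53,"z":-160,"rx":0,"ry":0,"rz":0.012,"gripper":-1},
    {"x":-121,"y":53,"z":-182,"rx":0,"ry":0,"rz":0.012,"gripper":-1},
    {"x":-121,"y":53,"z":-189,"rx":0,"ry":0,"rz":0.012,"gripper":-1}
  ],
  "newtons": 40
}}

```text
clock: 7.9
eef_pos: [538.6, 47.4, 228.8]
tcp_rot: [-3.141, -0.004, 2.967]
contact_force: [0.2, -0.3, -3.5]
opening: 0.16
grasp_force: 39.7
```

>>> {"op": "servo_tool", "data": {
  "deltas": [
    {"x":0,"y":0,"z":0,"rx":0,"ry":0,"rz":0,"gripper":-1},
    {"x":10,"y":-2,"z":0,"rx":0,"ry":0,"rz":0,"gripper":-1},
    {"x":20,"y":-4,"z":0,"rx":0,"ry":0,"rz":0,"gripper":-1},
    {"x":20,"y":-4,"z":0,"rx":0,"ry":0,"rz":0,"gripper":-1}
  ],
  "newtons": 40
}}

```text
clock: 8.3
eef_pos: [562.7, 43.2, 232.7]
tcp_rot: [3.141, 0.004, 2.967]
contact_force: [0.2, -0.1, -2.7]
opening: 0.16
grasp_force: 39.8
```

>>> {"op": "servo_tool", "data": {
  "deltas": [
    {"x":8,"y":-2,"z":0,"rx":0,"ry":0,"rz":0,"gripper":-1},
    {"x":16,"y":-4,"z":0,"rx":0,"ry":0,"rz":0,"gripper":-1},
    {"x":24,"y":-6,"z":0,"rx":0,"ry":0,"rz":0,"gripper":-1},
    {"x":32,"y":-7.5,"z":0,"rx":0,"ry":0,"rz":0,"gripper":-1},
    {"x":37.6,"y":-8,"z":0,"rx":0,"ry":0,"rz":0,"gripper":-1},
    {"x":37.6,"y":-8,"z":0,"rx":0,"ry":0,"rz":0,"gripper":-1},
    {"x":37.6,"y":-8,"z":0,"rx":0,"ry":0,"rz":0,"gripper":-1},
    {"x":37.6,"y":-8,"z":0,"rx":0,"ry":0,"rz":0,"gripper":-1}
  ],
  "newtons": 40
}}

```text
clock: 9.1
eef_pos: [597.3, 35.6, 231.2]
tcp_rot: [-3.142, -0.0, 2.967]
contact_force: [-0.1, -0.2, -3.6]
opening: 0.16
grasp_force: 39.8
```

```bash
python3 - <<'E'
from h import *
F=[]
for n in ('scene','side','wrist'):
    im=r.grab_frame(n);cv2.imwrite(f'pics/a_{n}.png',im);F.append(r.sense()['contact_force'])
s=r.sense();print(s['eef_pos'],s['tcp_rot'],np.round(F,1))
a=cv2.imread('pics/a_side.png');u=proj('side',[598,35,190]).astype(int);print(u)
b=cv2.imread('pics/a_scene.png');v=proj('scene',[598,35,190]).astype(int);print(v)
c=[cv2.resize(i[q[1]-40:q[1]+40,q[0]-26:q[0]+27],(400,600),interpolation=cv2.INTER_CUBIC) for i,q in((a,u),(b,v))]
cv2.imwrite('pics/a_c.png',np.hstack(c))
E
```

```text
[597.40064732  35.54000509 231.32140199] [ 3.14158888e+00 -8.86591195e-05  2.96687697e+00] [[-0.5  0.6 -3.1]
 [ 0.5  0.4 -2.7]
 [ 1.   0.5 -3.7]]
[280 163]
[294 230]
```

View pics/a_c.png

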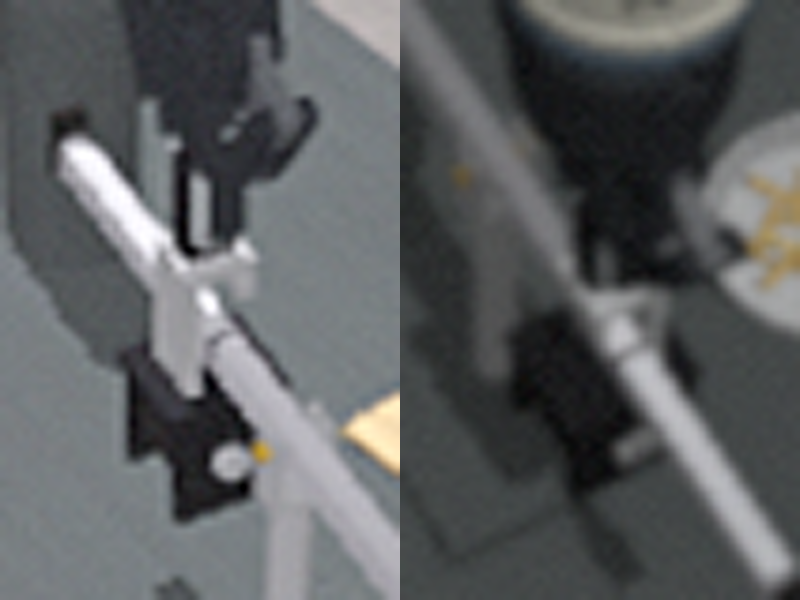

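Side view: the bar passes through the hook opening, with the strap on the robot side and the lip beyond, between the marks. Lowering gently.

>>> {"op": "servo_tool", "data": {
  "deltas": [
    {"x":0.5,"y":0,"z":-4,"rx":0,"ry":0,"rz":0,"gripper":-1},
    {"x":0.5,"y":0,"z":-8,"rx":0,"ry":0,"rz":0,"gripper":-1},
    {"x":0.5,"y":0,"z":-11,"rx":0,"ry":0,"rz":0,"gripper":-1},
    {"x":0.5,"y":0,"z":-14,"rx":0,"ry":0,"rz":0,"gripper":-1},
    {"x":0.5,"y":0,"z":-16,"rx":0,"ry":0,"rz":0,"gripper":-1},
    {"x":0.5,"y":0,"z":-18,"rx":0,"ry":0,"rz":0,"gripper":-1},
    {"x":0.5,"y":0,"z":-18,"rx":0,"ry":0,"rz":0,"gripper":-1}
  ],
  "newtons": 40
}}

```text
clock: 9.95
eef_pos: [598.0, 35.5, 213.0]
tcp_rot: [-3.141, -0.0, 2.967]
contact_force: [-0.4, -0.5, -2.6]
opening: 0.153
grasp_force: 39.8
```

>>> {"op": "servo_tool", "data": {
  "deltas": [
    {"x":0,"y":0,"z":-2,"rx":0,"ry":0,"rz":0,"gripper":-1},
    {"x":0,"y":0,"z":-4,"rx":0,"ry":0,"rz":0,"gripper":-1},
    {"x":0,"y":0,"z":-6,"rx":0,"ry":0,"rz":0,"gripper":-1},
    {"x":0,"y":0,"z":-8,"rx":0,"ry":0,"rz":0,"gripper":-1},
    {"x":0,"y":0,"z":-9,"rx":0,"ry":0,"rz":0,"gripper":-1}
  ],
  "newtons": 40
}}

```text
clock: 10.45
eef_pos: [598.0, 35.5, 204.0]
tcp_rot: [-3.142, -0.0, 2.967]
contact_force: [-0.1, -0.2, -2.6]
opening: 0.159
grasp_force: 39.8
```

>>> {"op": "servo_tool", "data": {
  "deltas": [
    {"x":0.05,"y":0.3,"z":-1.2,"rx":-0.015,"ry":0.003,"rz":0,"gripper":-1},
    {"x":0.1,"y":0.5,"z":-2.4,"rx":-0.03,"ry":0.005,"rz":0,"gripper":-1},
    {"x":0.15,"y":0.8,"z":-3.6,"rx":-0.044,"ry":0.008,"rz":0,"gripper":-1},
    {"x":0.2,"y":1.0,"z":-4.8,"rx":-0.059,"ry":0.01,"rz":0,"gripper":-1},
    {"x":0.25,"y":1.3,"z":-6,"rx":-0.074,"ry":0.013,"rz":0,"gripper":-1},
    {"x":0.3,"y":1.6,"z":-7.2,"rx":-0.089,"ry":0.016,"rz":0,"gripper":-1},
    {"x":0.3,"y":1.8,"z":-8.4,"rx":-0.104,"ry":0.018,"rz":0,"gripper":-1},
    {"x":0.4,"y":2.1,"z":-9.6,"rx":-0.118,"ry":0.021,"rz":0,"gripper":-1},
    {"x":0.4,"y":2.3,"z":-10.8,"rx":-0.133,"ry":0.024,"rz":0,"gripper":-1},
    {"x":0.5,"y":2.6,"z":-12,"rx":-0.148,"ry":0.026,"rz":0,"gripper":-1}
  ],
  "newtons": 40
}}

```text
clock: 11.45
eef_pos: [598.7, 38.1, 192.2]
tcp_rot: [-2.99, 0.0, 2.967]
contact_force: [-0.2, -0.0, -2.6]
opening: 0.157
grasp_force: 39.9
```

```bash
python3 - <<'E'
from h import *
F=[]
for n in ('side','wrist','scene'):
    im=r.grab_frame(n);cv2.imwrite(f'pics/b_{n}.png',im);F.append(r.sense()['contact_force'])
s=r.sense();print(s['eef_pos'],s['tcp_rot'],np.round(F,1),s['wrist_torque'])
E
```

```text
[598.56793204  38.35629065 192.08062457] [-2.99109544e+00 -2.32862712e-04  2.96729984e+00] [[ 0.7  0.6 -3.7]
 [-0.5 -0.2 -2.8]
 [-0.3 -0.4 -2.1]] [ 0.2287763  -0.04795277 -0.0125514 ]
```

>>> {"op": "servo_tool", "data": {
  "deltas": [
    {"x":0,"y":0,"z":-0.5,"rx":0,"ry":0,"rz":0,"gripper":-1},
    {"x":0,"y":0,"z":-1,"rx":0,"ry":0,"rz":0,"gripper":-1},
    {"x":0,"y":0,"z":-1,"rx":0,"ry":0,"rz":0,"gripper":-1},
    {"x":0,"y":0,"z":-1,"rx":0,"ry":0,"rz":0,"gripper":-1}
  ],
  "newtons": 40
}}

```text
clock: 12.0
eef_pos: [598.7, 38.2, 191.8]
tcp_rot: [-2.992, 0.0, 2.967]
contact_force: [-1.8, 1.9, 3.6]
opening: 0.159
grasp_force: 40.7
```

>>> {"op": "servo_tool", "data": {
  "deltas": [
    {"x":0,"y":0,"z":-0.5,"rx":0,"ry":0,"rz":0,"gripper":-1},
    {"x":0,"y":0,"z":-1,"rx":0,"ry":0,"rz":0,"gripper":-1},
    {"x":0,"y":0,"z":-1,"rx":0,"ry":0,"rz":0,"gripper":-1},
    {"x":0,"y":0,"z":-1,"rx":0,"ry":0,"rz":0,"gripper":-1}
  ],
  "newtons": 40
}}

```text
clock: 12.4
eef_pos: [598.8, 38.2, 191.6]
tcp_rot: [-2.992, 0.001, 2.967]
contact_force: [-5.6, 1.9, 12.1]
opening: 0.161
grasp_force: 42.2
```

>>> {"op": "servo_tool", "data": {
  "deltas": [
    {"x":0,"y":0,"z":1.3,"rx":0,"ry":0,"rz":0,"gripper":-1},
    {"x":0,"y":0,"z":1.3,"rx":0,"ry":0,"rz":0,"gripper":-1},
    {"x":0,"y":0,"z":1.3,"rx":0,"ry":0,"rz":0,"gripper":-1}
  ],
  "newtons": 20
}}

```text
clock: 12.7
eef_pos: [598.8, 38.0, 191.8]
tcp_rot: [-2.991, 0.001, 2.967]
contact_force: [-0.8, 0.5, 3.9]
opening: 0.154
grasp_force: 40.8
```

>>> {"op": "servo_tool", "data": {
  "deltas": [
    {"x":0,"y":0,"z":0.3,"rx":0,"ry":0,"rz":0,"gripper":-0.4},
    {"x":0,"y":0,"z":0.3,"rx":0,"ry":0,"rz":0,"gripper":0},
    {"x":0,"y":0,"z":0.3,"rx":0,"ry":0,"rz":0,"gripper":0},
    {"x":0,"y":0,"z":0.3,"rx":0,"ry":0,"rz":0,"gripper":0},
    {"x":0,"y":0,"z":0.3,"rx":0,"ry":0,"rz":0,"gripper":0}
  ],
  "newtons": 20
}}

```text
clock: 13.2
eef_pos: [598.7, 38.0, 191.8]
tcp_rot: [-2.991, 0.0, 2.967]
contact_force: [-0.2, -0.1, -0.2]
opening: 0.499
grasp_force: 0.0
```

```bash
python3 - <<'E'
from h import *
F=[]
for n in ('side','wrist','scene'):
    im=r.grab_frame(n);cv2.imwrite(f'pics/c_{n}.png',im);F.append(r.sense()['contact_force'])
s=r.sense();print(s['eef_pos'],s['tcp_rot'],np.round(F,1),s['wrist_torque'],s['opening'])
E
```

```text
[598.66708135  38.08106958 191.88507668] [-2.99134684e+00  1.46304238e-04  2.96676889e+00] [[-0.6  0.   0.8]
 [-0.1  0.4  0.2]
 [-0.2  0.5  0.2]] [ 0.05084092 -0.03459943  0.05453174] 0.499584322789695
```

>>> {"op": "servo_tool", "data": {
  "deltas": [
    {"x":0.5,"y":3,"z":20,"rx":0,"ry":0,"rz":0,"gripper":0},
    {"x":1.5,"y":8,"z":55,"rx":0,"ry":0,"rz":0,"gripper":0},
    {"x":2.5,"y":14,"z":95,"rx":0,"ry":0,"rz":0,"gripper":0},
    {"x":-10,"y":30,"z":130,"rx":0.07,"ry":-0.013,"rz":0,"gripper":0.2},
    {"x":-30,"y":60,"z":150,"rx":0.148,"ry":-0.026,"rz":0,"gripper":0.2},
    {"x":-50,"y":97,"z":159,"rx":0.148,"ry":-0.026,"rz":0,"gripper":0.2},
    {"x":-75,"y":135,"z":159,"rx":0.148,"ry":-0.026,"rz":0,"gripper":0.2},
    {"x":-100,"y":170,"z":159,"rx":0.148,"ry":-0.026,"rz":0,"gripper":0.2},
    {"x":-127,"y":203,"z":159,"rx":0.148,"ry":-0.026,"rz":0,"gripper":0.2},
    {"x":-127,"y":203,"z":159,"rx":0.148,"ry":-0.026,"rz":0,"gripper":0.2}
  ],
  "newtons": 40
}}

```text
clock: 14.35
eef_pos: [468.8, 244.2, 351.1]
tcp_rot: [3.14, -0.001, 2.971]
contact_force: [0.8, -0.8, 0.5]
opening: 0.599
grasp_force: 0.0
```

```bash
python3 - <<'E'
from h import *
import pickle
s=r.sense();print(s['clock'],s['eef_pos'],s['tcp_rot'],s['contact_force'])
im=r.grab_frame('wrist');cv2.imwrite('pics/w5.png',im);pickle.dump(P('wrist'),open('w5.pkl','wb'))
print(r.recognise('housing_tab','wrist'))
q=proj('wrist',[410,241,125]).astype(int);print(q)
x0,y0=q[0]-80,max(0,q[1]-60);print(x0,y0)
c=cv2.resize(im[y0:y0+120,x0:x0+160],(533,400),interpolation=cv2.INTER_CUBIC)
sc=r.grab_frame('scene');cv2.imwrite('pics/d_scene.png',sc);sd=r.grab_frame('side');cv2.imwrite('pics/d_side.png',sd)
d=cv2.resize(sd[120:260,240:345],(262,400),interpolation=cv2.INTER_CUBIC)
cv2.imwrite('pics/w5c.png',np.hstack([c,d]))
E
```

```text
14.35 [468.82654992 244.16803639 351.1180403 ] [ 3.14035946e+00 -1.04216486e-03  2.97051194e+00] [ 0.79562925 -0.84361949  0.45808797]
[{'box': [146.9, 13.2, 89.7, 66.6], 'conf': 0.9}, {'box': [255.8, 86.3, 44.8, 51.6], 'conf': 0.59}, {'box': [327.9, 62.4, 73.0, 61.0], 'conf': 0.57}]
[279 110]
199 50
```

View pics/w5c.png

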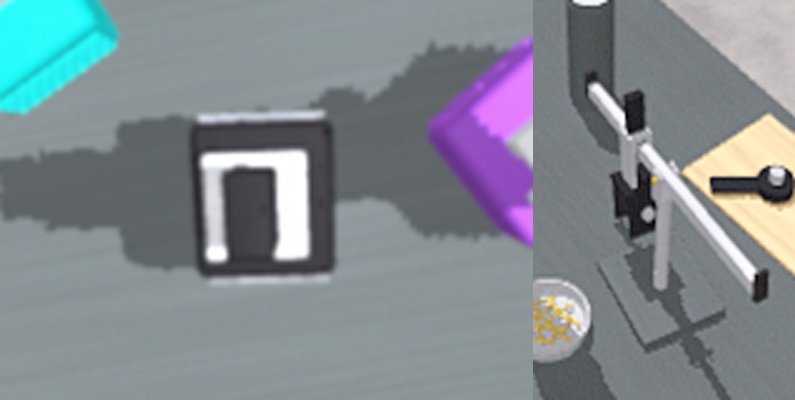

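The wheel unit hangs between the marks and the left arm is down on its stop. The black ribbed housing is at wrist (279,110), flanked by the two coloured decoys.

```bash
python3 - <<'E'
from h import *
import pickle;p=pickle.load(open('w5.pkl','rb'))
for nm,z,pts in (('hook',125,[(200,155),(307,150),(307,260),(207,262)]),('body',62,[(190,125),(330,122),(333,273),(203,278)]),('tab',171,[(222,168),(272,167),(277,258),(225,258)])):
    q=np.array([atz('',(199+u*.3,50+v*.3),z,p) for u,v in pts])[:,:2]
    print(nm,q.mean(0).round(1),[round(float(np.arctan2(*(q[i]-q[j])[::-1])),3) for i,j in((1,0),(2,3),(3,0),(2,1))],[round(float(np.linalg.norm(q[i]-q[j])),1) for i,j in((1,0),(2,3),(3,0),(2,1))])
E
```

```text
hook [410.  237.4] [1.445, 1.42, -0.13, -0.171] [31.6, 30.3, 31.0, 31.8]
body [411.2 237.6] [1.42, 1.438, -0.111, -0.144] [48.1, 46.4, 51.8, 51.0]
tab [409.2 237.9] [1.419, 1.4, -0.158, -0.123] [13.0, 13.8, 22.9, 23.1]
```

>>> {"op": "servo_tool", "data": {
  "deltas": [
    {"x":-35,"y":-2,"z":-20,"rx":0,"ry":0,"rz":0.036,"gripper":0.2},
    {"x":-61.5,"y":-3.5,"z":-50,"rx":0,"ry":0,"rz":0.036,"gripper":0.2},
    {"x":-61.5,"y":-3.5,"z":-90,"rx":0,"ry":0,"rz":0.036,"gripper":0.2},
    {"x":-61.5,"y":-3.5,"z":-120,"rx":0,"ry":0,"rz":0.036,"gripper":0.2},
    {"x":-61.5,"y":-3.5,"z":-140,"rx":0,"ry":0,"rz":0.036,"gripper":0.2},
    {"x":-61.5,"y":-3.5,"z":-140,"rx":0,"ry":0,"rz":0.036,"gripper":0.2},
    {"x":-61.5,"y":-3.5,"z":-140,"rx":0,"ry":0,"rz":0.036,"gripper":0.2}
  ],
  "newtons": 40
}}

```text
clock: 15.25
eef_pos: [410.9, 237.0, 211.2]
tcp_rot: [-3.141, -0.0, 3.001]
contact_force: [-0.1, -0.3, 0.5]
opening: 0.596
grasp_force: 0.0
```

>>> {"op": "servo_tool", "data": {
  "deltas": [
    {"x":-0.5,"y":0.5,"z":-30,"rx":0,"ry":0,"rz":0,"gripper":0.2},
    {"x":-0.5,"y":0.5,"z":-55,"rx":0,"ry":0,"rz":0,"gripper":0.2},
    {"x":-0.5,"y":0.5,"z":-75,"rx":0,"ry":0,"rz":0,"gripper":0.2},
    {"x":-0.5,"y":0.5,"z":-75,"rx":0,"ry":0,"rz":0,"gripper":0.2},
    {"x":-0.5,"y":0.5,"z":-75,"rx":0,"ry":0,"rz":0,"gripper":-1},
    {"x":-0.5,"y":0.5,"z":-75,"rx":0,"ry":0,"rz":0,"gripper":-1},
    {"x":-0.5,"y":0.5,"z":-75,"rx":0,"ry":0,"rz":0,"gripper":-1},
    {"x":-0.5,"y":0.5,"z":-75,"rx":0,"ry":0,"rz":0,"gripper":-1},
    {"x":-0.5,"y":0.5,"z":-75,"rx":0,"ry":0,"rz":0,"gripper":-1}
  ],
  "newtons": 40
}}

```text
clock: 16.15
eef_pos: [410.9, 238.7, 137.5]
tcp_rot: [3.14, 0.003, 3.003]
contact_force: [0.2, -0.7, 6.5]
opening: 0.159
grasp_force: 40.2
```

>>> {"op": "servo_tool", "data": {
  "deltas": [
    {"x":0,"y":0,"z":15,"rx":0,"ry":0,"rz":0,"gripper":-1},
    {"x":0,"y":0,"z":50,"rx":0,"ry":0,"rz":0,"gripper":-1},
    {"x":0,"y":0,"z":95,"rx":0,"ry":0,"rz":0,"gripper":-1},
    {"x":0,"y":0,"z":140,"rx":0,"ry":0,"rz":0,"gripper":-1},
    {"x":5,"y":-10,"z":180,"rx":0,"ry":0,"rz":-0.01,"gripper":-1},
    {"x":10,"y":-40,"z":205,"rx":0,"ry":0,"rz":-0.02,"gripper":-1},
    {"x":18,"y":-80,"z":215,"rx":0,"ry":0,"rz":-0.035,"gripper":-1},
    {"x":26,"y":-125,"z":215,"rx":0,"ry":0,"rz":-0.035,"gripper":-1},
    {"x":34,"y":-170,"z":215,"rx":0,"ry":0,"rz":-0.035,"gripper":-1},
    {"x":42,"y":-210,"z":215,"rx":0,"ry":0,"rz":-0.035,"gripper":-1}
  ],
  "newtons": 40
}}

```text
clock: 17.15
eef_pos: [451.4, 26.1, 351.8]
tcp_rot: [3.142, 0.001, 2.968]
contact_force: [1.8, -0.1, -2.7]
opening: 0.16
grasp_force: 39.5
```

>>> {"op": "servo_tool", "data": {
  "deltas": [
    {"x":8,"y":-40,"z":0,"rx":0,"ry":0,"rz":0,"gripper":-1},
    {"x":16,"y":-80,"z":0,"rx":0,"ry":0,"rz":0,"gripper":-1},
    {"x":24,"y":-120,"z":0,"rx":0,"ry":0,"rz":0,"gripper":-1},
    {"x":30,"y":-150,"z":0,"rx":0,"ry":0,"rz":0,"gripper":-1},
    {"x":33,"y":-164,"z":0,"rx":0,"ry":0,"rz":0,"gripper":-1},
    {"x":33,"y":-164,"z":0,"rx":0,"ry":0,"rz":0,"gripper":-1},
    {"x":33,"y":-164,"z":0,"rx":0,"ry":0,"rz":0,"gripper":-1}
  ],
  "newtons": 40
}}

```text
clock: 17.85
eef_pos: [484.3, -135.3, 351.0]
tcp_rot: [3.141, -0.0, 2.967]
contact_force: [0.2, -0.3, -2.4]
opening: 0.161
grasp_force: 39.6
```

```bash
python3 - <<'E'
from h import *
F=[]
for i in range(24):
    im=r.grab_frame('side' if i%2 else 'scene');F.append(r.sense()['contact_force'])
F=np.array(F);print(F.mean(0),F.std(0)/5); s=r.sense();print(s['clock'],s['eef_pos'],s['tcp_rot'])
E
```

```text
[ 0.16000226  0.01617572 -2.24410739] [0.10287223 0.09029415 0.09706433]
19.05 [ 484.65064151 -135.9369634   350.89041038] [-3.14157785e+00  2.23439967e-06  2.96775943e+00]
```

>>> {"op": "servo_tool", "data": {
  "deltas": [
    {"x":0,"y":0,"z":-20,"rx":-0.03,"ry":0.005,"rz":0,"gripper":-1},
    {"x":0,"y":0,"z":-50,"rx":-0.074,"ry":0.013,"rz":0,"gripper":-1},
    {"x":0,"y":0,"z":-80,"rx":-0.11,"ry":0.02,"rz":0,"gripper":-1},
    {"x":10,"y":-2,"z":-96,"rx":-0.148,"ry":0.026,"rz":0,"gripper":-1},
    {"x":25,"y":-4.5,"z":-100.5,"rx":-0.148,"ry":0.026,"rz":0,"gripper":-1},
    {"x":40,"y":-7,"z":-100.5,"rx":-0.148,"ry":0.026,"rz":0,"gripper":-1},
    {"x":40,"y":-7,"z":-100.5,"rx":-0.148,"ry":0.026,"rz":0,"gripper":-1},
    {"x":40,"y":-7,"z":-100.5,"rx":-0.148,"ry":0.026,"rz":0,"gripper":-1}
  ],
  "newtons": 40
}}

```text
clock: 19.85
eef_pos: [525.3, -143.2, 250.9]
tcp_rot: [-2.992, 0.0, 2.968]
contact_force: [-0.2, 0.0, -1.4]
opening: 0.158
grasp_force: 39.6
```

>>> {"op": "servo_tool", "data": {
  "deltas": [
    {"x":10,"y":-2,"z":0,"rx":0,"ry":0,"rz":0,"gripper":-1},
    {"x":20,"y":-3.5,"z":0,"rx":0,"ry":0,"rz":0,"gripper":-1},
    {"x":30,"y":-5.5,"z":0,"rx":0,"ry":0,"rz":0,"gripper":-1},
    {"x":37,"y":-7,"z":0,"rx":0,"ry":0,"rz":0,"gripper":-1},
    {"x":40.9,"y":-7.4,"z":0,"rx":0,"ry":0,"rz":0,"gripper":-1},
    {"x":40.9,"y":-7.4,"z":0,"rx":0,"ry":0,"rz":0,"gripper":-1},
    {"x":40.9,"y":-7.4,"z":0,"rx":0,"ry":0,"rz":0,"gripper":-1},
    {"x":40.9,"y":-7.4,"z":0,"rx":0,"ry":0,"rz":0,"gripper":-1}
  ],
  "newtons": 40
}}

```text
clock: 20.65
eef_pos: [565.2, -150.2, 250.3]
tcp_rot: [-2.991, -0.0, 2.968]
contact_force: [-0.2, 0.4, -1.8]
opening: 0.154
grasp_force: 39.6
```

>>> {"op": "servo_tool", "data": {
  "deltas": [
    {"x":0,"y":-0.7,"z":-5,"rx":0,"ry":0,"rz":0,"gripper":-1},
    {"x":-0.2,"y":-1.5,"z":-10,"rx":0,"ry":0,"rz":0,"gripper":-1},
    {"x":-0.4,"y":-2.1,"z":-14,"rx":0,"ry":0,"rz":0,"gripper":-1},
    {"x":-0.5,"y":-2.5,"z":-17,"rx":0,"ry":0,"rz":0,"gripper":-1},
    {"x":-0.5,"y":-3,"z":-20,"rx":0,"ry":0,"rz":0,"gripper":-1},
    {"x":-0.5,"y":-3,"z":-20,"rx":0,"ry":0,"rz":0,"gripper":-1}
  ],
  "newtons": 40
}}

```text
clock: 21.25
eef_pos: [564.8, -153.4, 229.8]
tcp_rot: [-2.991, -0.001, 2.968]
contact_force: [0.3, -0.6, -2.5]
opening: 0.162
grasp_force: 39.6
```

>>> {"op": "servo_tool", "data": {
  "deltas": [
    {"x":0,"y":-0.2,"z":-1.5,"rx":0,"ry":0,"rz":0,"gripper":-1},
    {"x":0,"y":-0.5,"z":-3,"rx":0,"ry":0,"rz":0,"gripper":-1},
    {"x":0,"y":-0.7,"z":-4.5,"rx":0,"ry":0,"rz":0,"gripper":-1},
    {"x":0,"y":-0.9,"z":-6,"rx":0,"ry":0,"rz":0,"gripper":-1},
    {"x":0,"y":-0.9,"z":-6,"rx":0,"ry":0,"rz":0,"gripper":-1}
  ],
  "newtons": 40
}}

```text
clock: 21.75
eef_pos: [564.9, -154.2, 224.1]
tcp_rot: [-2.991, -0.0, 2.968]
contact_force: [-0.8, 0.3, -2.5]
opening: 0.155
grasp_force: 39.6
```

```bash
python3 - <<'E'
from h import *
F=[]
for i in range(4):
    n='side' if i%2 else 'scene';im=r.grab_frame(n);cv2.imwrite(f'pics/e_{n}.png',im);F.append(r.sense()['contact_force'])
s=r.sense();print(s['clock'],s['eef_pos'],s['tcp_rot'],np.round(F,1))
E
```

```text
21.95 [ 565.10143278 -154.2044095   224.43097517] [-2.99134458e+00  6.81654567e-05  2.96779620e+00] [[-0.1 -0.4 -3.4]
 [-0.6  0.6 -1.8]
 [ 0.4  0.  -1.6]
 [-0.2  0.6 -1.6]]
```

>>> {"op": "servo_tool", "data": {
  "deltas": [
    {"x":0,"y":-0.1,"z":-1.4,"rx":0,"ry":0,"rz":0,"gripper":-1},
    {"x":-0.1,"y":-0.6,"z":-3.4,"rx":0.016,"ry":-0.003,"rz":0,"gripper":-1},
    {"x":-0.2,"y":-1.2,"z":-5.3,"rx":0.033,"ry":-0.006,"rz":0,"gripper":-1},
    {"x":-0.3,"y":-1.8,"z":-7.2,"rx":0.049,"ry":-0.009,"rz":0,"gripper":-1},
    {"x":-0.4,"y":-2.4,"z":-9.1,"rx":0.066,"ry":-0.012,"rz":0,"gripper":-1},
    {"x":-0.5,"y":-3,"z":-11,"rx":0.082,"ry":-0.014,"rz":0,"gripper":-1},
    {"x":-0.6,"y":-3.6,"z":-12.9,"rx":0.099,"ry":-0.017,"rz":0,"gripper":-1},
    {"x":-0.7,"y":-4.2,"z":-14.8,"rx":0.115,"ry":-0.02,"rz":0,"gripper":-1},
    {"x":-0.8,"y":-4.8,"z":-16.7,"rx":0.132,"ry":-0.023,"rz":0,"gripper":-1},
    {"x":-0.9,"y":-5.3,"z":-18.7,"rx":0.148,"ry":-0.026,"rz":0,"gripper":-1}
  ],
  "newtons": 40
}}

```text
clock: 22.95
eef_pos: [564.2, -159.6, 205.5]
tcp_rot: [3.14, 0.0, 2.968]
contact_force: [-0.1, 0.3, -0.7]
opening: 0.153
grasp_force: 39.9
```

```bash
python3 - <<'E'
from h import *
F=[]
for i in range(10):
    n='side' if i%2 else 'scene';im=r.grab_frame(n);cv2.imwrite(f'pics/f_{n}.png',im);F.append(r.sense()['contact_force'])
s=r.sense();print(s['clock'],s['eef_pos'],s['tcp_rot'],np.round(F,1)[:,2],np.mean(F,0),s['wrist_torque'])
E
```

```text
23.45 [ 564.16415816 -159.50033411  205.73869347] [-3.14128935e+00  4.17731073e-05  2.96806385e+00] [-0.4  0.6 -0.5  0.2  1.1 -0.9 -0.8 -0.1  0.8  0.2] [-0.18326534 -0.62883508  0.01137412] [-0.15743652  0.11036342 -0.04936693]
```

>>> {"op": "servo_tool", "data": {
  "deltas": [
    {"x":0,"y":0,"z":0,"rx":0,"ry":0,"rz":0,"gripper":-0.5},
    {"x":0,"y":0,"z":0,"rx":0,"ry":0,"rz":0,"gripper":-0.2},
    {"x":0,"y":0,"z":0,"rx":0,"ry":0,"rz":0,"gripper":-0.2},
    {"x":0,"y":0,"z":0,"rx":0,"ry":0,"rz":0,"gripper":-0.2},
    {"x":0,"y":0,"z":10,"rx":0,"ry":0,"rz":0,"gripper":-0.2},
    {"x":0,"y":0,"z":30,"rx":0,"ry":0,"rz":0,"gripper":-0.2},
    {"x":0,"y":0,"z":60,"rx":0,"ry":0,"rz":0,"gripper":-0.2},
    {"x":0,"y":0,"z":90,"rx":0,"ry":0,"rz":0,"gripper":-0.2},
    {"x":0,"y":0,"z":120,"rx":0,"ry":0,"rz":0,"gripper":-0.2},
    {"x":0,"y":0,"z":130,"rx":0,"ry":0,"rz":0,"gripper":-0.2}
  ],
  "newtons": 20
}}

```text
clock: 24.45
eef_pos: [565.4, -159.9, 339.9]
tcp_rot: [-3.141, 0.005, 2.968]
contact_force: [-0.4, 0.3, 0.3]
opening: 0.397
grasp_force: 0.0
```

```bash
cat > tilt.py <<'E'
from h import *
pv=np.array([584.1,-43.3,180]);u=np.array([.175,.985,0])
def tilt(n,im,ref,side):   # cap shift vs. level picture -> tilt
    X=pv+side*204*u+[0,0,14]; q0=proj(n,X); q1=proj(n,X+np.array([0,0,side*20.4])); # 0.1 rad
    c=np.round(q0).astype(int); U=4
    t=cv2.resize(ref[c[1]-8:c[1]+9,c[0]-8:c[0]+9],None,fx=U,fy=U,interpolation=cv2.INTER_CUBIC)
    w=cv2.resize(im[c[1]-28:c[1]+29,c[0]-20:c[0]+21],None,fx=U,fy=U,interpolation=cv2.INTER_CUBIC)
    m=cv2.matchTemplate(w,t,cv2.TM_CCOEFF_NORMED);_,s,_,l=cv2.minMaxLoc(m)
    d=np.array([l[0]/U-12,l[1]/U-20]);g=(q1-q0)
    return round(float(d@g/(g@g)*.1),4),round(s,2),d.tolist()
def show(tag):
    for n in('side','scene'):
        im=r.grab_frame(n);cv2.imwrite(f'pics/{tag}_{n}.png',im);ref=cv2.imread(f'pics/{n}0.png')
        print(n,'L',tilt(n,im,ref,1),'R',tilt(n,im,ref,-1))
E
python3 - <<'E'
from tilt import *
s=r.sense();print(s['clock'],s['eef_pos'],s['contact_force'])
for k in 'dc':   # check: bar known at -0.15
    for n in('side','scene'):
        im=cv2.imread(f'pics/{k}_{n}.png');ref=cv2.imread(f'pics/{n}0.png');print(k,n,tilt(n,im,ref,1),tilt(n,im,ref,-1))
show('g');show('g2')
a=cv2.imread('pics/g2_side.png')[110:260,220:350];b=cv2.imread('pics/g2_scene.png')[140:290,220:350]
cv2.imwrite('pics/gc.png',cv2.resize(np.hstack([a,b]),(780,450),interpolation=cv2.INTER_CUBIC))
E
```

```text
24.45 [ 565.4328826  -159.87778091  339.8603351 ] [-0.41741471  0.28591684  0.25428725]
d side (-0.1414, 0.97, [0.5, 7.25]) (-0.1612, 0.93, [0.0, -8.25])
d scene (-0.1413, 0.98, [-0.5, 4.5]) (-0.1293, 0.98, [-0.25, -5.25])
c side (-0.1414, 0.97, [0.5, 7.25]) (-0.1612, 0.94, [0.0, -8.25])
c scene (-0.1413, 0.98, [-0.5, 4.5]) (-0.1293, 0.97, [-0.25, -5.25])
side L (0.0195, 0.99, [0.0, -1.0]) R (0.0195, 0.95, [0.0, 1.0])
scene L (0.0231, 1.0, [0.0, -0.75]) R (0.038, 0.93, [0.5, 1.5])
side L (0.0195, 0.99, [0.0, -1.0]) R (0.0195, 0.95, [0.0, 1.0])
scene L (0.0231, 1.0, [0.0, -0.75]) R (0.038, 0.93, [0.5, 1.5])
```

The bar reads about +0.022 rad (right side slightly low), so I'll slide the housing about 7 mm inwards.

>>> {"op": "servo_tool", "data": {
  "deltas": [
    {"x":0,"y":0,"z":-40,"rx":0.022,"ry":-0.004,"rz":0,"gripper":-0.1},
    {"x":0,"y":-0.3,"z":-75,"rx":0.022,"ry":-0.004,"rz":0,"gripper":-0.1},
    {"x":-0.1,"y":-0.5,"z":-105,"rx":0.022,"ry":-0.004,"rz":0,"gripper":-0.1},
    {"x":-0.1,"y":-0.5,"z":-125,"rx":0.022,"ry":-0.004,"rz":0,"gripper":-0.1},
    {"x":-0.1,"y":-0.5,"z":-131.5,"rx":0.022,"ry":-0.004,"rz":0,"gripper":-0.1},
    {"x":-0.1,"y":-0.5,"z":-131.5,"rx":0.022,"ry":-0.004,"rz":0,"gripper":-0.1},
    {"x":-0.1,"y":-0.5,"z":-131.5,"rx":0.022,"ry":-0.004,"rz":0,"gripper":-0.5},
    {"x":-0.1,"y":-0.5,"z":-131.5,"rx":0.022,"ry":-0.004,"rz":0,"gripper":-0.8},
    {"x":-0.1,"y":-0.5,"z":-131.5,"rx":0.022,"ry":-0.004,"rz":0,"gripper":-0.8},
    {"x":-0.1,"y":-0.5,"z":-131.5,"rx":0.022,"ry":-0.004,"rz":0,"gripper":-0.8}
  ],
  "newtons": 20
}}

```text
clock: 25.65
eef_pos: [564.6, -160.2, 205.0]
tcp_rot: [3.119, 0.002, 2.968]
contact_force: [2.1, 0.2, 0.4]
opening: 0.162
grasp_force: 27.1
```

>>> {"op": "servo_tool", "data": {
  "deltas": [
    {"x":0.2,"y":1.4,"z":0.5,"rx":-0.004,"ry":0.001,"rz":0,"gripper":-0.8},
    {"x":0.5,"y":2.8,"z":1,"rx":-0.009,"ry":0.002,"rz":0,"gripper":-0.8},
    {"x":0.7,"y":4.2,"z":1.5,"rx":-0.013,"ry":0.002,"rz":0,"gripper":-0.8},
    {"x":1,"y":5.6,"z":2,"rx":-0.018,"ry":0.003,"rz":0,"gripper":-0.8},
    {"x":1.3,"y":7.3,"z":2.5,"rx":-0.022,"ry":0.004,"rz":0,"gripper":-0.8},
    {"x":1.3,"y":7.3,"z":2.5,"rx":-0.022,"ry":0.004,"rz":0,"gripper":-0.8},
    {"x":1.3,"y":7.3,"z":2.5,"rx":-0.022,"ry":0.004,"rz":0,"gripper":-0.8}
  ],
  "newtons": 20
}}

```text
clock: 26.35
eef_pos: [565.4, -152.4, 206.7]
tcp_rot: [3.141, -0.0, 2.968]
contact_force: [0.7, 0.2, 0.1]
opening: 0.156
grasp_force: 27.1
```

>>> {"op": "servo_tool", "data": {
  "deltas": [
    {"x":0,"y":0,"z":0,"rx":0,"ry":0,"rz":0,"gripper":-0.5},
    {"x":0,"y":0,"z":0,"rx":0,"ry":0,"rz":0,"gripper":-0.2},
    {"x":0,"y":0,"z":0,"rx":0,"ry":0,"rz":0,"gripper":-0.2},
    {"x":0,"y":0,"z":0,"rx":0,"ry":0,"rz":0,"gripper":-0.2},
    {"x":0,"y":0,"z":15,"rx":0,"ry":0,"rz":0,"gripper":-0.2},
    {"x":0,"y":0,"z":45,"rx":0,"ry":0,"rz":0,"gripper":-0.2},
    {"x":0,"y":0,"z":85,"rx":0,"ry":0,"rz":0,"gripper":-0.2},
    {"x":0,"y":10,"z":125,"rx":0,"ry":0,"rz":0,"gripper":-0.2},
    {"x":-20,"y":25,"z":150,"rx":0,"ry":0,"rz":0,"gripper":-0.2},
    {"x":-50,"y":40,"z":160,"rx":0,"ry":0,"rz":0,"gripper":-0.2}
  ],
  "newtons": 20
}}

```text
clock: 27.35
eef_pos: [516.7, -112.7, 370.8]
tcp_rot: [-3.142, 0.006, 2.968]
contact_force: [0.2, 0.1, 0.9]
opening: 0.406
grasp_force: 0.0
```

>>> {"op": "servo_tool", "data": {
  "deltas": [
    {"x":-35,"y":10,"z":5,"rx":0,"ry":0,"rz":0,"gripper":-0.2},
    {"x":-70,"y":20,"z":10,"rx":0,"ry":0,"rz":0,"gripper":-0.2},
    {"x":-90,"y":25,"z":10,"rx":0,"ry":0,"rz":0,"gripper":-0.2},
    {"x":-90,"y":25,"z":10,"rx":0,"ry":0,"rz":0,"gripper":-0.2},
    {"x":-90,"y":25,"z":10,"rx":0,"ry":0,"rz":0,"gripper":-0.2}
  ],
  "newtons": 20
}}

```text
clock: 27.85
eef_pos: [425.7, -87.8, 377.9]
tcp_rot: [-3.142, 0.002, 2.968]
contact_force: [0.3, -0.0, 0.7]
opening: 0.396
grasp_force: 0.0
```

```bash
python3 - <<'E'
from tilt import *
s=r.sense();print(s['clock'],s['eef_pos'],s['contact_force'])
show('h');show('h2')
a=cv2.imread('pics/h2_side.png')[110:260,220:350];b=cv2.imread('pics/h2_scene.png')[140:290,220:350]
cv2.imwrite('pics/hc.png',cv2.resize(np.hstack([a,b]),(780,450),interpolation=cv2.INTER_CUBIC))
E
```

```text
27.85 [425.74335785 -87.79833276 377.90729666] [ 0.31897871 -0.02827837  0.72028295]
side L (-0.153, 0.83, [6.25, 7.75]) R (0.0, 1.0, [0.0, 0.0])
scene L (0.0, 1.0, [0.0, 0.0]) R (0.0, 1.0, [0.0, 0.0])
side L (-0.1579, 0.82, [6.25, 8.0]) R (0.0, 1.0, [0.0, 0.0])
scene L (0.0, 1.0, [0.0, 0.0]) R (0.0, 1.0, [0.0, 0.0])
```

View pics/hc.png

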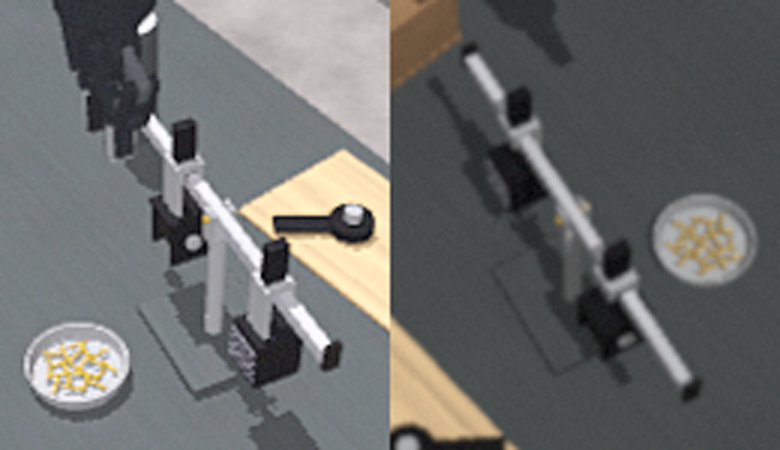

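Both units hang. Three unobstructed cap readings show 0.000 rad; the side camera's view of the left cap is blocked by the arm. The dish has not moved and the robot touches nothing, so I'm handing in.

```bash
python3 -c "
from rig import r
print(r.sign_off())"
```

```text
the job is handed in; nothing more can be done
None
```

The job is handed in: the wheel unit hangs at the marks on the left arm, the housing hangs about 110 mm out on the right arm, and the bar is level in the last camera pictures; the sign-off did not report the verdict.

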